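Load a flat bar into a sprung drill jig, under the bush plate and its drag spring

ROBOT

A 6-joint arm with a two-finger parallel gripper is mounted at the origin on a cart in front of the work surface, level with it; the furniture and walls round the work are solid. World frame = base frame: x ahead of the robot, y to its left, z up, the work surface at z = 0. Lengths are in m, angles in degrees, forces in N, time in s.
With the tool pointing down it reaches from about 0.2 to 0.875 m from the base axis. Payload 3.4 kg.
Tool frame: the origin (TCP) lies midway between the tips of the shut fingers; the grasp point (between the pads) lies 19 mm behind it; z points along the fingers, x is the direction in which the jaws open and shut, and the axes are right-handed (so a half turn about z gives the same grasp; the last joint's range is limited). The gripper opens to 94 mm and grips with 3 to 60 N. Pads are 16 mm wide; open, the fingers measure 119 mm over their backs; the gripper's body (75 mm by 177 mm) begins 78 mm behind the grasp point.
Start: joints at [-76.203, 15.808, 86.224, -0, 77.962, -6.933], TCP at [0.204, -0.538, 0.205] pointing down, gripper open.
Joint ranges: [-165.64, 165.64], [-43.16, 119.46], [12.63, 154.43], [-67.54, 247.53], [6.08, 155.33], [-154.97, 154.97]. Speed limits (degrees/s): [147.25, 147.25, 180, 180, 180, 180].

INTERFACE

Orientations are given as a 3x3 rotation matrix whose columns are the frame's x, y, z axes.
In Python, from cell import robot, cams, job gives the robot as it stands.
- The arm moves only by the shell command python3 -m pendant 'ROWS' [FORCE]. ROWS is JSON, a list of rows, each an object of numbers: "x", "y", "z": the shift along the tool's x, y, z scaled (see below); "rx", "ry", "rz": the turn, a rotation vector about the tool's x, y, z scaled (see below); "gripper": the opening, from 0 (shut) to 1 (fully open). A call has 1 to 5 rows; each row shifts and turns the commanded pose from where the row before left it, along the tool's axes as they then stand; what a row does not reach is not made up. The controller multiplies each number of a shift by 0.03 m and each number of a turn by 4 degrees. A row lasts 1/10 s, in which the tool goes at most 50 mm and 8.59 degrees, less where a joint would pass 70% of its speed; a pose out of reach is approached as far as the arm can. A call with a number of a shift or a turn outside -1 to 1 is refused whole. A call with a gripper value outside its range is refused whole. The fingers move at their own pace and stop on an object; FORCE is the grip in N (left out, the last holds). Time passes only in rows, so rows that do not move let the fingers close. It gives the time, the measured TCP pose, the force and the opening at its end, in the units of the state.
- robot.sense(): the state, without advancing time (a new reading comes with each control period).
- cams.grab_frame(name): name is "side" or "top" or "wrist"; returns the picture (480x640x3 uint8, red, green, blue); there is no depth.
- cams.camera_params(name): a dict with "fx", "fy", "cx", "cy" (pixels), "position" and "attitude" of the camera in the world. Camera axes: x right, y down, z forward; pixel columns grow to the right and rows downward; lengths in m; the calibration is good to about 2 mm. The wrist camera is an equidistant fisheye: a pixel r from the principal point sees the ray r / f radians off the axis. A picture is of the moment at which its call begins: read the wrist's pose just before it. camera_params takes no time and is no camera call; for the wrist camera it gives the pose at the moment of the call.
- job.close_job(): hands the job in, once; it reports no verdict.
The state is a dict: "time": time; "q": joint angles; "joint_velocities": joint speeds; "joint_torque": joint torques, N m; "ee_pos": TCP position; "ee_rot": TCP orientation; "wrist_force": force on the tool from outside, world axes, zero at the start; "moment": the same for the moment, N m; "width": finger opening in m.
Only numpy, scipy, OpenCV 4.12 (cv2) and the standard library are available. Lean on these libraries where they do the work, as an engineer would, in place of code of your own. Each camera call takes 0.05 s, during which the arm holds its last target.

TASK

Load the flat bar into the drill jig: with your fingertips on top of the bar, press it and the sprung roller bed down until it can pass below the bush plate, and keep pressing while you slide it through the slot and under the leaf spring until its end is fully home against the end stop; then let go, so that the bed springs up and clamps it under the plate. Only press and push the bar, never lift it, and leave the other things on the table where they are.

Things in the scene. Friction and masses are not known exactly. Their poses are not given: they have to be found in the camera images.
- jig: Drill jig bolted to the table: dark steel base 124 x 370 x 12 mm. Origin: centre of the base's underside; z up; the bar is slid along its +y (all jig y below in mm from the origin). Two aluminium side rails 44 mm apart, y -185 to 115, tops 40 mm above the table, guide the bar; rollers lie between them. Bush plate over the rails, then leaf spring, then end stop (block 48 mm high).
- flat_bar: Workpiece: dark flat bar 40 x 220 x 10 mm, two drilled holes, about 0.66 kg. Origin: centre of its underside; long axis y, along the jig's +y. Starts on the roller bed, top 47 mm above the table; 40 mm (level with the rails) with the bed fully down. It rolls: fingertips move it by friction if they press hard. A spot 20 to 60 mm behind its middle stays clear of the plate and over the rollers.
- bar_nose (a point): Middle of the bar's leading end face: 110 mm from the bar's origin along its y, 5 mm above its underside. Starts 8 to 30 mm short of the slot mouth and 7 mm higher than when the bed is fully down.
- slot_mouth (a point): Middle of the near edge of the slot under the bush plate, at jig y = 70, 35 mm above the table. The plate is a steel bridge, jig y 70 to 110, 98 mm wide, 43 to 56 mm above the table; its screw heads and drill bush reach 61 mm. The bar's top must be below 43 mm to enter: bed pressed down more than 4 mm.
- stop_face (a point): Centre of the flat screw head of the end stop that faces the bar, at jig y = 162, 35 mm above the table. Fully home, the bar's nose touches it. The bar travels 100 to 122 mm from its start.
- bed (a joint): Sprung roller bed: 0 = up, 0.007 m = fully down on its stop; it stays level. Seven free steel rollers, 14 mm diameter, axes across the jig, every 41 mm from jig y = -145 to 101. Its springs carry the bar; pressing the bar fully down takes about 11 to 14 N more. When the loaded bar is let go the bed lifts it against the plate and reads about 0.004.
- leaf (a joint): Drag spring: leaf 26 mm wide, fixed to the far side of the bush plate, sloping down in the sliding direction to jig y = 148, where its underside is 36 mm above the table; tip turned up. Angle, rad: 0 = free, about 0.1 with the bar under it and the bed down, about 0.2 with the bar clamped up. It presses on the bar with 2 to 4 N and drags on it.
- square: Bystander: engineer's square 166 x 101 x 18 mm, lying to the right; origin at the centre of its underside.
- bolt: Bystander: hexagon bolt 22 x 19 x 51 mm, standing to the right of the jig; origin at the centre of its underside.
- gauge_block: Bystander: ground setting block with holes, 50 x 75 x 25 mm, at the left; origin at the centre of its underside.
- tape_roll: Bystander: roll of masking tape, 104 x 102 x 25 mm, at the right; origin at the centre of its underside.
Mind the look-alikes: they are no part of the job. What is shaped like the flat_bar but yellow is not meant.

How it is judged (in metres and radians):
On the way, in this order (a step that is already met when the one before it is completed fails the run):
1. the bar pressed down on the sprung bed by the fingers, its end still in front of the slot (value of joint bed above 0.0038 m and contact force between the fingers and flat_bar above 3 N and y of bar_nose in the frame of jig below 0.074 m), for 0.1 s.
2. the bar's end under the leaf spring while the fingers still press the bar and bed down (y of bar_nose in the frame of jig above 0.13 m and value of joint leaf above 0.03 rad and contact force between the fingers and flat_bar above 3 N and value of joint bed above 0.0045 m), for 0.05 s.
At the end, for the whole second after the job is handed in: The bar's leading end is within 3.5 mm of the end stop, under the lifted leaf spring (leaf above 0.12 rad), lying straight in the jig (within 0.06 rad), clamped under the bush plate by the bed, at rest and let go (y of bar_nose in the frame of jig between 0.1585 and 0.1645 m and value of joint leaf above 0.12 rad and height (world z) of bar_nose below 0.041 m and angle between the y axis of flat_bar and the y axis of jig, either way round below 0.06 rad and contact force between flat_bar and jig above 1 N and linear speed of flat_bar below 0.01 m/s); the robot touches nothing.
It fails at once if the bar is lifted off the bed (its underside over 48 mm above the table) (height (world z) of flat_bar above 0.048 m).
It fails at once if the bar is tipped by more than 0.15 rad (angle between flat_bar's own z axis and vertical above 0.15 rad).
It fails at once if a bystander is moved by more than 25 mm (distance of any of square, bolt, gauge_block, tape_roll from where it was at the start of the episode above 0.025 m).
It also fails if it takes over 38 s, if anything falls off the work surface, if the arm or the gripper's body presses on something with over 40 N, if the wrist force passes 120 N, or if a joint passes its speed limit or range.

## Working session

There is one attempt and no reset: what is moved stays moved. The work goes in short steps, Python scripts to look and compute and a shell command to move; the robot and the scene stay as the last step left them, time stands still between calls to the robot, and variables do not carry over. Pictures are saved under pics/ and viewed, and the job is handed in when it is done.

```bash
ls; mkdir -p pics; python3 - <<'E'
from cell import robot,cams,job
import cv2
s=robot.sense();print(s)
for n in("top","side"):
    im=cams.grab_frame(n);cv2.imwrite(f"pics/{n}0.png",im[:,:,::-1]);print(n,cams.camera_params(n))
E
```

```text
pics
{'time': 0.0, 'q': array([-7.62029592e+01,  1.58472486e+01,  8.62920590e+01, -3.86831514e-03,
        7.79633593e+01, -6.93387841e+00]), 'joint_velocities': array([ 0.00746305,  0.07370463, -0.01448716, -0.00577202, -0.04829036,
       -0.05177831]), 'joint_torque': array([ 1.63172976e-03, -4.04582477e+01, -2.37228942e+01,  7.00951810e-02,
        3.44992045e-02, -1.39521840e-04]), 'ee_pos': array([ 0.20336465, -0.53723955,  0.20463046]), 'ee_rot': array([[ 3.53992381e-01, -9.35248177e-01, -4.91457564e-04],
       [-9.35246599e-01, -3.53992690e-01,  1.72442622e-03],
       [-1.78673887e-03, -1.50799730e-04, -9.99998392e-01]]), 'wrist_force': array([ 0.2393057 , -0.021396  , -0.00701152]), 'moment': array([-0.00294145,  0.04973854,  0.05118047]), 'width': 0.0937491368809933}
top {'fx': 464.9850594627431, 'fy': 464.9850594627431, 'cx': 323.75779508769995, 'cy': 241.55222565905783, 'position': array([ 0.32601748, -0.19123151,  1.5062758 ]), 'attitude': array([[ 0.01887676, -0.98500338,  0.17149932],
       [-0.99980187, -0.01968022, -0.00298581],
       [ 0.00631617, -0.17140898, -0.98517971]])}
side {'fx': 615.7851226712619, 'fy': 615.7851226712619, 'cx': 311.25890049413493, 'cy': 236.77435637187565, 'position': array([ 0.46581597, -1.98030424,  1.22365441]), 'attitude': array([[ 0.99767576, -0.05068863,  0.04553834],
       [-0.06567919, -0.53737131,  0.84078435],
       [-0.01814721, -0.84182109, -0.53945152]])}
```

View pics/top0.png

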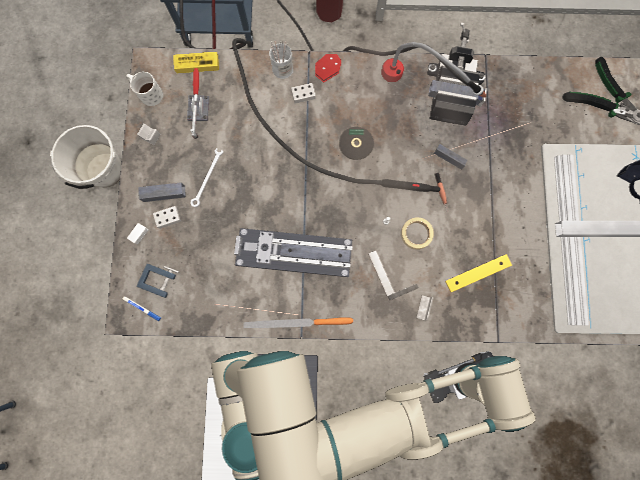

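View pics/side0.png

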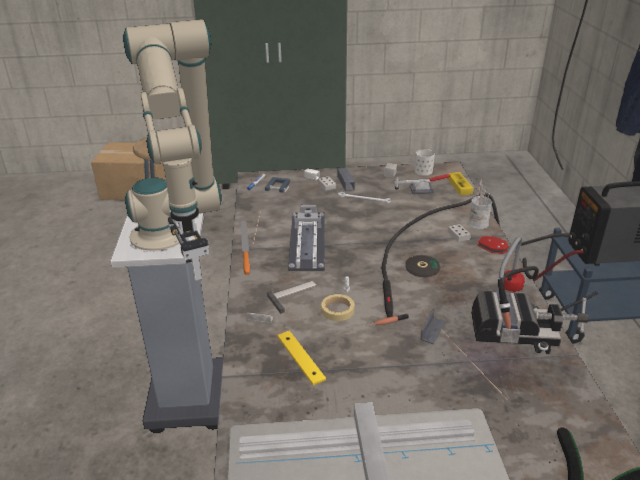

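The jig is at about (235–352, 228–277) in the top view. Its end stop is on the left, so jig +y points roughly along world +y. I'll zoom in.

```bash
python3 - <<'E'
import cv2
im=cv2.imread("pics/top0.png")[220:285,225:365];cv2.imwrite("pics/z0.png",cv2.resize(im,(798,370),interpolation=cv2.INTER_CUBIC))
im=cv2.imread("pics/side0.png")[200:275,280:335];cv2.imwrite("pics/z1.png",cv2.resize(im,(440,600),interpolation=cv2.INTER_CUBIC))
E
```

```text
(no output)
```

View pics/z0.png

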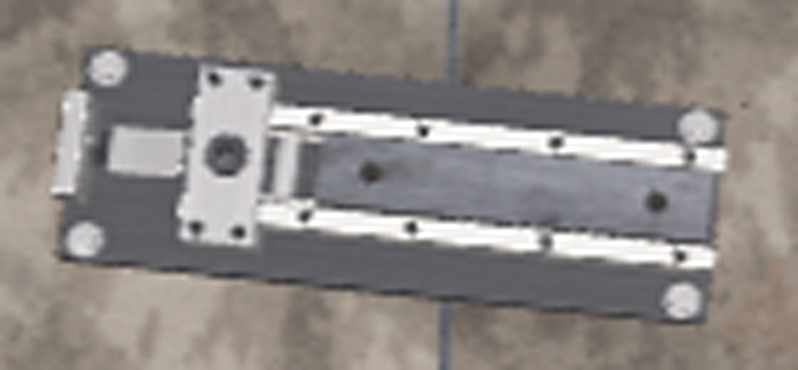

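View pics/z1.png

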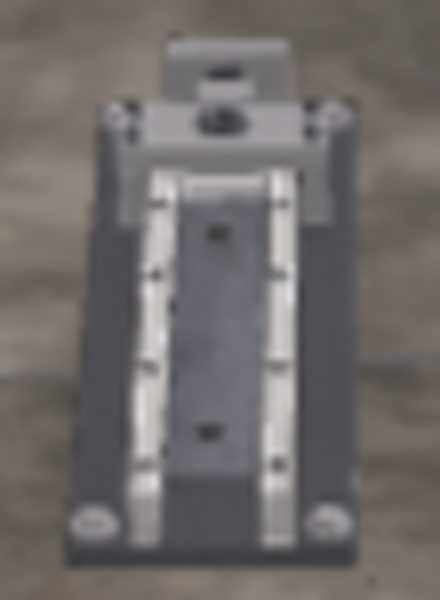

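```bash
cat > h.py <<'E'
import numpy as np
from cell import robot,cams,job
def ray(n,px,z,P=None):
    c=P or cams.camera_params(n);R=c["attitude"]
    u=np.array([(px[0]-c["cx"])/c["fx"],(px[1]-c["cy"])/c["fy"]])
    if n=="wrist":
        r=np.hypot(*u);d=np.array([*(u/r*np.sin(r)),np.cos(r)])
    else: d=np.array([*u,1])
    d=R@d;p=c["position"];return p+d*(z-p[2])/d[2]
E
python3 - <<'E'
from h import *
f=lambda p:(p[0]/5.7+225-.4,p[1]/5.7+220-.4)
C=[ray("top",f(p),.012)[:2] for p in((88,45),(724,108),(706,322),(58,260))]
for c in C:print(c)
o=np.mean(C,0);d=(C[0]+C[3]-C[1]-C[2]);print("o",o,"len",np.linalg.norm(d)/2,"yaw of +y",np.degrees(np.arctan2(d[1],d[0])))
print("wid",np.linalg.norm(C[0]-C[3]),np.linalg.norm(C[1]-C[2]))
y=d/np.linalg.norm(d);x=np.array([y[1],-y[0]])
def J(n,p,z):
    w=ray(n,p,z)[:2]-o;return np.round([w@x*1e3,w@y*1e3],1)
for nm,p,z in(("nose T",(318,138),.047),("nose B",(308,205),.047),("rear T",(718,175),.047),("rear B",(708,240),.047),("hole1",(371,172),.047),("hole2",(656,202),.047),("bush",(226,154),.061),("plate near",(262,160),.056),("plate far",(192,150),.056),("railendT",(725,160),.04),("railendB",(714,257),.04)):
    print(nm,J("top",f(p),z))
g=lambda p:(p[0]/8+280-.4,p[1]/8+200-.4)
for nm,p,z in(("corner",(68,565),.0),("corner",(355,562),0.),("rear",(210,475),.037+.0),("rear top",(210,470),.047),("hole far",(218,233),.047),("hole near",(208,432),.047),("bush",(221,122),.061)):
    print("side",nm,J("side",g(p),z))
print(cams.camera_params("wrist"))
E
```

```text
[0.62738925 0.07928595]
[ 0.59792016 -0.28657006]
[ 0.47481389 -0.27745263]
[0.5028522  0.09008276]
o [ 0.55074388 -0.09866349] len 0.36782130661266793 yaw of +y 85.51644110276374
wid 0.12500419196632706 0.12344343793921199
nose T [16.  42.2]
nose B [-22.1  43.4]
rear T [  17.1 -181.9]
rear B [ -19.8 -179.5]
hole1 [-0.2 10.7]
hole2 [  -1.4 -148.9]
bush [-0.1 90.2]
plate near [-0.7 70.7]
plate far [  1.  109.9]
railendT [  27.1 -185.4]
railendB [ -28.1 -184. ]
side corner [ -59.8 -182.6]
side corner [  62.1 -182. ]
side rear [   1.1 -169.7]
side rear top [   1.6 -180.5]
side hole far [1.5 7.8]
side hole near [   0.2 -152.1]
side bush [ 1.8 82.6]
{'fx': 371.64829954431775, 'fy': 371.64829954431775, 'cx': 315.66515825594195, 'cy': 236.64461040144678, 'position': array([ 0.26754482, -0.51356076,  0.38383374]), 'attitude': array([[ 0.35437801, -0.90771162, -0.22466828],
       [-0.93509945, -0.34458463, -0.0827674 ],
       [-0.00228831,  0.23941813, -0.97091386]])}
```

The jig origin is at (0.551, -0.099) with +y yawed 85.5°. Its length, width, bush y and plate edges all match the given sizes. The bar nose is at jig y ≈ 41. I'll press about 35 mm behind the bar's middle, at jig y ≈ -104. First I turn the tool so its x is along jig -y, shut the fingers and travel over.

```bash
python3 -m pendant '[{"y":-1,"rz":1,"gripper":0},{"y":-1,"rz":1,"gripper":0},{"y":-1,"rz":1,"gripper":0},{"y":-1,"rz":1,"gripper":0},{"y":-1,"rz":1,"gripper":0}]' 30
python3 -m pendant '[{"y":-1,"rz":1,"gripper":0},{"y":-1,"rz":0.3,"gripper":0},{"y":-1,"x":-1,"gripper":0},{"y":-1,"x":-1,"gripper":0},{"x":-1,"gripper":0}]'
cat > rel.py <<'E'
from h import *
o=np.array([.55074,-.09866]);a=np.radians(85.516);y=np.array([np.cos(a),np.sin(a)]);x=np.array([y[1],-y[0]])
s=robot.sense();R=s["ee_rot"];w=s["ee_pos"][:2]-o
print("t",round(s["time"],2),"jig xy mm",np.round([w@x*1e3,w@y*1e3],1),"z",round(s["ee_pos"][2]*1e3,1),"F",np.round(s["wrist_force"],1),"w",round(s["width"],4))
print("tool x yaw vs -jig y (deg)",round(np.degrees(np.arctan2(R[1,0],R[0,0]))+94.484,2),"tilt",np.round(R[:2,2],4))
import sys
if len(sys.argv)>1:
    t=np.array(eval(sys.argv[1]))/1e3;d=np.array([*(o+t[0]*x+t[1]*y),t[2]])-s["ee_pos"];print("shift units",np.round(R.T@d/.03,2))
E
python3 rel.py '[0,-104,100]'
```

```text
t 0.1 jig xy mm [-312.  -464.5] z 204.7 F [0.1 0.8 0.3] w 0.0941
tool x yaw vs -jig y (deg) 25.21 tilt [-0.0004  0.0015]
shift units [ -6.43 -14.53   3.5 ]validation failed for argument at $[0]...
validation failed for argument at $[0]...
```

```bash
python3 -m pendant '[{"x":0,"y":-1,"z":0,"rx":0,"ry":0,"rz":1,"gripper":0},{"x":0,"y":-1,"z":0,"rx":0,"ry":0,"rz":1,"gripper":0},{"x":0,"y":-1,"z":0,"rx":0,"ry":0,"rz":1,"gripper":0},{"x":0,"y":-1,"z":0,"rx":0,"ry":0,"rz":1,"gripper":0},{"x":0,"y":-1,"z":0,"rx":0,"ry":0,"rz":1,"gripper":0}]' 30
python3 rel.py '[0,-104,100]'
```

```text
time: 0.6
ee_pos: [0.3501, -0.5041, 0.2051]
ee_rot: [[0.01, -1.0, -0.0], [-1.0, -0.01, 0.001], [-0.001, 0.0, -1.0]]
wrist_force: [0.4, -0.2, -0.4]
width: 0.0573
t 0.6 jig xy mm [-168.4 -419.9] z 205.1 F [ 0.4 -0.2 -0.4] w 0.0573
tool x yaw vs -jig y (deg) 5.05 tilt [-0.0005  0.0009]
shift units [-9.99 -6.52  3.51]
```

All keys are needed in every row.

```bash
python3 -m pendant '[{"x":-1,"y":-1,"z":0,"rx":0,"ry":0,"rz":1,"gripper":0},{"x":-1,"y":-1,"z":0,"rx":0,"ry":0,"rz":0.25,"gripper":0},{"x":-1,"y":-1,"z":0,"rx":0,"ry":0,"rz":0,"gripper":0},{"x":-1,"y":-1,"z":0,"rx":0,"ry":0,"rz":0,"gripper":0},{"x":-1,"y":-1,"z":0,"rx":0,"ry":0,"rz":0,"gripper":0}]'
python3 -m pendant '[{"x":-1,"y":-0.5,"z":0,"rx":0,"ry":0,"rz":0,"gripper":0},{"x":-1,"y":0,"z":0,"rx":0,"ry":0,"rz":0,"gripper":0},{"x":-1,"y":0,"z":0.5,"rx":0,"ry":0,"rz":0,"gripper":0},{"x":-1,"y":0,"z":1,"rx":0,"ry":0,"rz":0,"gripper":0},{"x":0,"y":0,"z":1,"rx":0,"ry":0,"rz":0,"gripper":0}]'
python3 rel.py '[0,-104,75]'
```

```text
time: 1.1
ee_pos: [0.5078, -0.3618, 0.205]
ee_rot: [[-0.074, -0.997, -0.001], [-0.997, 0.074, 0.0], [-0.0, 0.001, -1.0]]
wrist_force: [0.1, 0.2, -0.2]
width: 0.0176
time: 1.6
ee_pos: [0.5308, -0.2409, 0.13]
ee_rot: [[-0.071, -0.997, 0.0], [-0.997, 0.071, 0.002], [-0.002, -0.0, -1.0]]
wrist_force: [-0.0, -0.3, -0.2]
width: 0.0001
t 1.6 jig xy mm [  -8.8 -143.3] z 130.0 F [-0.  -0.3 -0.2] w 0.0001
tool x yaw vs -jig y (deg) 0.4 tilt [0.0005 0.0015]
shift units [-1.31 -0.3   1.84]
```

```bash
python3 -m pendant '[{"x":-0.7,"y":-0.3,"z":0.6,"rx":0,"ry":0,"rz":0.1,"gripper":0},{"x":-0.61,"y":0,"z":0.6,"rx":0,"ry":0,"rz":0,"gripper":0},{"x":0,"y":0,"z":0.64,"rx":0,"ry":0,"rz":0,"gripper":0},{"x":0,"y":0,"z":0,"rx":0,"ry":0,"rz":0,"gripper":0}]'
python3 rel.py '[0,-104,48]'
python3 - <<'E'
from h import *
import cv2
P=cams.camera_params("wrist");im=cams.grab_frame("wrist");cv2.imwrite("pics/w1.png",im[:,:,::-1]);print(P["position"],P["attitude"].round(4).tolist())
cv2.imwrite("pics/t1.png",cv2.resize(cams.grab_frame("top")[200:300,215:375,::-1],(800,500),interpolation=cv2.INTER_CUBIC))
E
```

```text
time: 2.0
ee_pos: [0.5406, -0.2045, 0.0725]
ee_rot: [[-0.08, -0.997, -0.006], [-0.997, 0.08, 0.003], [-0.002, 0.006, -1.0]]
wrist_force: [-0.8, -0.4, 0.0]
width: 0.0008
t 2.0 jig xy mm [  -1.8 -106.3] z 72.5 F [-0.8 -0.4  0. ] w 0.0008
tool x yaw vs -jig y (deg) -0.13 tilt [-0.0058  0.0029]
shift units [-0.07 -0.07  0.81]
[ 0.60996541 -0.21108164  0.25111036] [[-0.0799, -0.9663, -0.2448], [-0.9968, 0.0767, 0.0228], [-0.0033, 0.2459, -0.9693]]
```

View pics/w1.png

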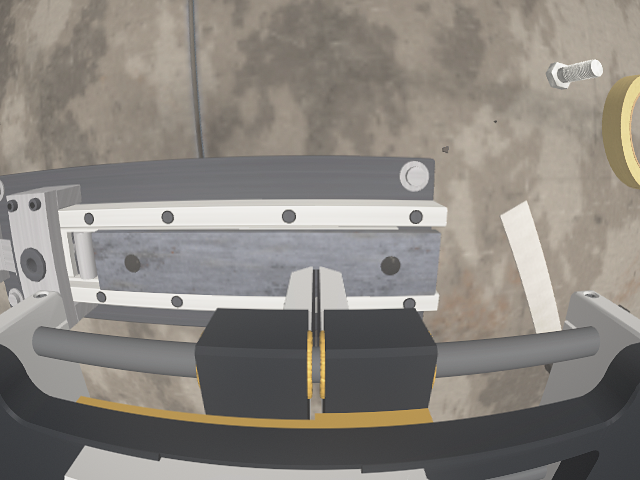

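View pics/t1.png

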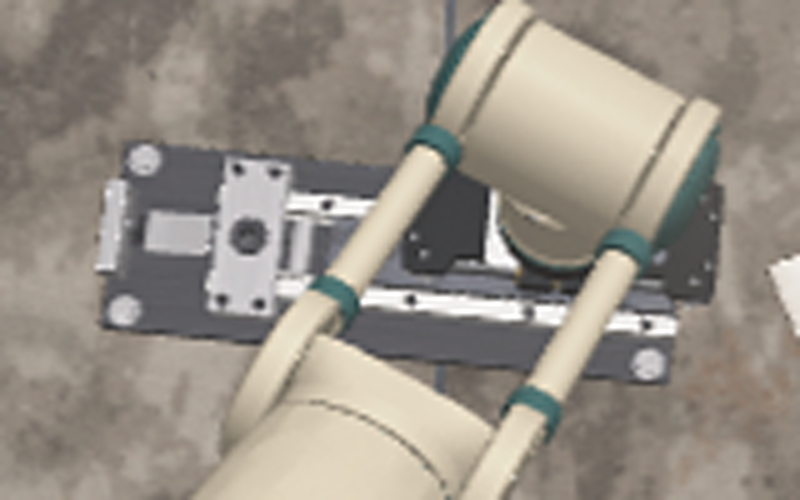

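The wrist view shows the bar holes at (133,263) and (390,265), the nose edge near x=98 and the rear edge near x=439. The rails run level above and below the bar. The fingers are over the bar and shut.

```bash
cat > wj.py <<'E'
from rel import *
def WJ(px,z,P=None):
    w=ray("wrist",px,z,P)[:2]-o;return np.round([w@x*1e3,w@y*1e3],1)
E
python3 - <<'E'
from wj import *
for nm,p,z in(("nose",(98,262),.047),("rear",(439,262),.047),("h1",(133,263),.047),("h2",(390,265),.047),("rails rear far",(447,215),.04),("rail near rear",(438,301),.04),("far rail inner",(300,228),.04),("near rail inner",(250,295),.04),("bush",(33,262),.061)):
    print(nm,WJ(p,z))
E
```

```text
t 2.1 jig xy mm [   0.4 -107.9] z 75.1 F [0.6 0.3 0.1] w 0.0004
tool x yaw vs -jig y (deg) -0.18 tilt [-0.0007  0.0002]
nose [ 0.8 36.4]
rear [   1.7 -183.3]
h1 [0.7 8.4]
h2 [   0.3 -152.5]
rails rear far [  29.4 -188.7]
rail near rear [ -27.4 -188. ]
far rail inner [ 21.3 -99.1]
near rail inner [-21.8 -66.9]
bush [ 3.8 85.7]
```

Wrist and top views agree, apart from a common offset of about 3.5 mm along y. The bar middle is at jig y ≈ -69 and the nose ≈ 41. Now I descend to contact.

```bash
python3 -m pendant '[{"x":0,"y":0,"z":0.5,"rx":0,"ry":0,"rz":0,"gripper":0},{"x":0,"y":0,"z":0.3,"rx":0,"ry":0,"rz":0,"gripper":0},{"x":0,"y":0,"z":0.1,"rx":0,"ry":0,"rz":0,"gripper":0},{"x":0,"y":0,"z":0,"rx":0,"ry":0,"rz":0,"gripper":0}]'
python3 -m pendant '[{"x":0,"y":0,"z":0.1,"rx":0,"ry":0,"rz":0,"gripper":0},{"x":0,"y":0,"z":0.1,"rx":0,"ry":0,"rz":0,"gripper":0},{"x":0,"y":0,"z":0,"rx":0,"ry":0,"rz":0,"gripper":0}]'
python3 rel.py
```

```text
time: 2.5
ee_pos: [0.5427, -0.2065, 0.0483]
ee_rot: [[-0.082, -0.997, -0.0], [-0.997, 0.082, -0.0], [0.0, 0.0, -1.0]]
wrist_force: [-0.2, 1.4, 0.7]
width: 0.0007
time: 2.8
ee_pos: [0.5435, -0.2068, 0.044]
ee_rot: [[-0.081, -0.997, 0.002], [-0.997, 0.081, -0.001], [0.001, -0.002, -1.0]]
wrist_force: [-1.9, 1.1, 9.8]
width: 0.0004
t 2.8 jig xy mm [   1.2 -108.3] z 44.0 F [-1.9  1.1  9.8] w 0.0004
tool x yaw vs -jig y (deg) -0.18 tilt [ 0.0019 -0.0014]
```

```bash
python3 -m pendant '[{"x":0,"y":0,"z":0.1,"rx":0,"ry":0,"rz":0,"gripper":0},{"x":0,"y":0,"z":0.1,"rx":0,"ry":0,"rz":0,"gripper":0},{"x":0,"y":0,"z":0,"rx":0,"ry":0,"rz":0,"gripper":0}]'
python3 rel.py
```

```text
time: 3.1
ee_pos: [0.5435, -0.2068, 0.0399]
ee_rot: [[-0.081, -0.997, 0.003], [-0.997, 0.081, -0.002], [0.002, -0.003, -1.0]]
wrist_force: [-5.4, 0.6, 18.8]
width: 0.0008
t 3.1 jig xy mm [   1.3 -108.4] z 39.9 F [-5.4  0.6 18.8] w 0.0008
tool x yaw vs -jig y (deg) -0.17 tilt [ 0.0026 -0.0019]
```

```bash
python3 -m pendant '[{"x":0,"y":0.05,"z":0.1,"rx":0,"ry":0,"rz":0,"gripper":0},{"x":0,"y":0,"z":0,"rx":0,"ry":0,"rz":0,"gripper":0}]'
python3 rel.py
```

```text
time: 3.3
ee_pos: [0.5436, -0.2071, 0.0397]
ee_rot: [[-0.081, -0.997, 0.007], [-0.997, 0.081, -0.003], [0.003, -0.007, -1.0]]
wrist_force: [-5.3, 4.6, 31.8]
width: 0.0009
t 3.3 jig xy mm [   1.3 -108.7] z 39.7 F [-5.3  4.6 31.8] w 0.0009
tool x yaw vs -jig y (deg) -0.18 tilt [ 0.0066 -0.0033]
```

Bed fully down at 32 N. Start sliding.

```bash
python3 -m pendant '[{"x":-0.1,"y":0.05,"z":0,"rx":0,"ry":0,"rz":0,"gripper":0},{"x":-0.2,"y":0,"z":0,"rx":0,"ry":0,"rz":0,"gripper":0},{"x":-0.2,"y":0,"z":0,"rx":0,"ry":0,"rz":0,"gripper":0},{"x":-0.1,"y":0,"z":0,"rx":0,"ry":0,"rz":0,"gripper":0},{"x":0,"y":0,"z":0,"rx":0,"ry":0,"rz":0,"gripper":0}]'
python3 rel.py
python3 - <<'E'
from h import *
import cv2
cv2.imwrite("pics/w2.png",cams.grab_frame("wrist")[:,:,::-1])
E
```

```text
time: 3.8
ee_pos: [0.5448, -0.1912, 0.0398]
ee_rot: [[-0.08, -0.997, 0.009], [-0.997, 0.08, -0.008], [0.007, -0.01, -1.0]]
wrist_force: [-4.4, -2.2, 29.3]
width: 0.0003
t 3.8 jig xy mm [  1.3 -92.7] z 39.8 F [-4.4 -2.2 29.3] w 0.0003
tool x yaw vs -jig y (deg) -0.11 tilt [ 0.0092 -0.0077]
```

View pics/w2.png

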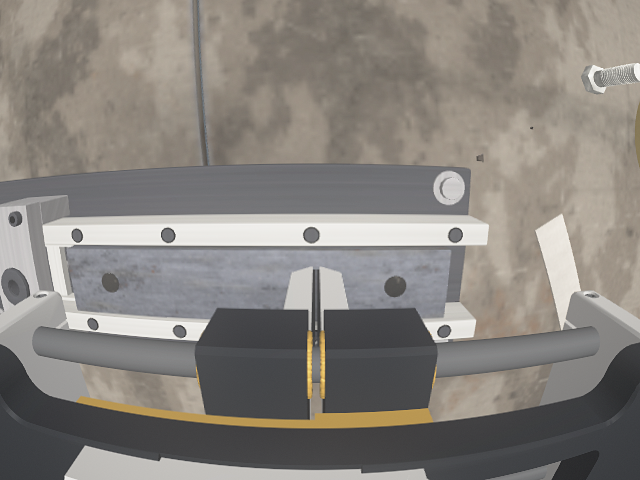

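The bar rolled forward with the fingers, about 16 mm so far. Its rear end at x≈450 is now clear of the rail end at 485, and the nose is close to the slot. Continue.

```bash
python3 -m pendant '[{"x":-0.2,"y":0.05,"z":0,"rx":0,"ry":0,"rz":0,"gripper":0},{"x":-0.2,"y":0,"z":0,"rx":0,"ry":0,"rz":0,"gripper":0},{"x":-0.2,"y":0,"z":0,"rx":0,"ry":0,"rz":0,"gripper":0},{"x":-0.2,"y":0,"z":0,"rx":0,"ry":0,"rz":0,"gripper":0},{"x":-0.1,"y":0,"z":0,"rx":0,"ry":0,"rz":0,"gripper":0}]'
python3 rel.py
```

```text
time: 4.35
ee_pos: [0.547, -0.1646, 0.0399]
ee_rot: [[-0.08, -0.997, 0.012], [-0.997, 0.08, -0.008], [0.008, -0.013, -1.0]]
wrist_force: [-3.2, -3.5, 27.2]
width: 0.0007
t 4.35 jig xy mm [  1.4 -66.1] z 39.9 F [-3.2 -3.5 27.2] w 0.0007
tool x yaw vs -jig y (deg) -0.11 tilt [ 0.0119 -0.0085]
```

```bash
python3 -m pendant '[{"x":-0.2,"y":0,"z":0.03,"rx":0,"ry":0,"rz":0,"gripper":0},{"x":-0.2,"y":0,"z":0.02,"rx":0,"ry":0,"rz":0,"gripper":0},{"x":-0.2,"y":0,"z":0,"rx":0,"ry":0,"rz":0,"gripper":0},{"x":-0.2,"y":0,"z":0,"rx":0,"ry":0,"rz":0,"gripper":0},{"x":-0.1,"y":0,"z":0,"rx":0,"ry":0,"rz":0,"gripper":0}]'
python3 rel.py
python3 - <<'E'
from h import *
import cv2
cv2.imwrite("pics/w3.png",cams.grab_frame("wrist")[:,:,::-1])
E
```

```text
time: 4.85
ee_pos: [0.5492, -0.1382, 0.0398]
ee_rot: [[-0.08, -0.997, 0.012], [-0.997, 0.079, -0.009], [0.008, -0.013, -1.0]]
wrist_force: [-6.4, -4.3, 37.9]
width: 0.0006
t 4.85 jig xy mm [  1.5 -39.5] z 39.8 F [-6.4 -4.3 37.9] w 0.0006
tool x yaw vs -jig y (deg) -0.08 tilt [ 0.0124 -0.0093]
```

View pics/w3.png

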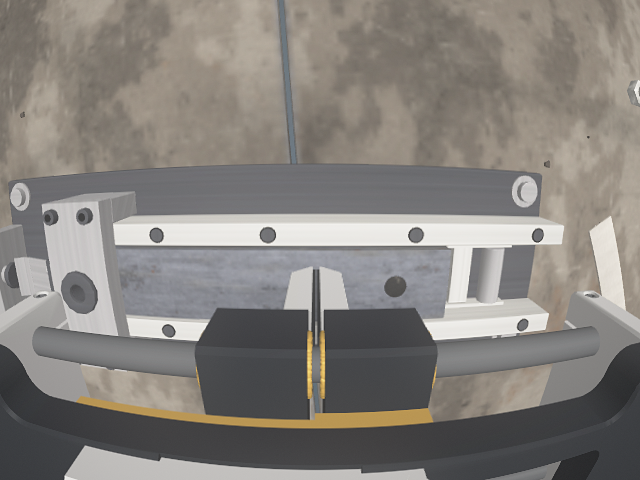

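The bar is through the slot. Its rear hole is still at x≈394, so it isn't slipping under the fingers. The nose is at about jig y 110, with about 52 mm to go.

```bash
python3 -m pendant '[{"x":-0.2,"y":0.05,"z":0,"rx":0,"ry":0,"rz":0,"gripper":0},{"x":-0.2,"y":0,"z":0,"rx":0,"ry":0,"rz":0,"gripper":0},{"x":-0.2,"y":0,"z":0,"rx":0,"ry":0,"rz":0,"gripper":0},{"x":-0.2,"y":0,"z":0,"rx":0,"ry":0,"rz":0,"gripper":0},{"x":-0.1,"y":0,"z":0,"rx":0,"ry":0,"rz":0,"gripper":0}]'
python3 rel.py
python3 -m pendant '[{"x":-0.2,"y":0,"z":0,"rx":0,"ry":0,"rz":0,"gripper":0},{"x":-0.15,"y":0,"z":0,"rx":0,"ry":0,"rz":0,"gripper":0},{"x":-0.15,"y":0,"z":0,"rx":0,"ry":0,"rz":0,"gripper":0},{"x":0,"y":0,"z":0,"rx":0,"ry":0,"rz":0,"gripper":0}]'
python3 rel.py
python3 - <<'E'
from h import *
import cv2
cv2.imwrite("pics/w4.png",cams.grab_frame("wrist")[:,:,::-1])
E
```

```text
time: 5.4
ee_pos: [0.5513, -0.1117, 0.0398]
ee_rot: [[-0.079, -0.997, 0.015], [-0.997, 0.079, -0.01], [0.009, -0.016, -1.0]]
wrist_force: [-4.4, -5.9, 34.9]
width: 0.0003
t 5.4 jig xy mm [  1.5 -12.9] z 39.8 F [-4.4 -5.9 34.9] w 0.0003
tool x yaw vs -jig y (deg) -0.05 tilt [ 0.0151 -0.0103]
time: 5.8
ee_pos: [0.5526, -0.096, 0.0398]
ee_rot: [[-0.08, -0.997, 0.015], [-0.997, 0.079, -0.009], [0.007, -0.016, -1.0]]
wrist_force: [-4.3, -3.8, 36.3]
width: 0.0008
t 5.8 jig xy mm [1.6 2.8] z 39.8 F [-4.3 -3.8 36.3] w 0.0008
tool x yaw vs -jig y (deg) -0.08 tilt [ 0.0152 -0.0087]
```

View pics/w4.png

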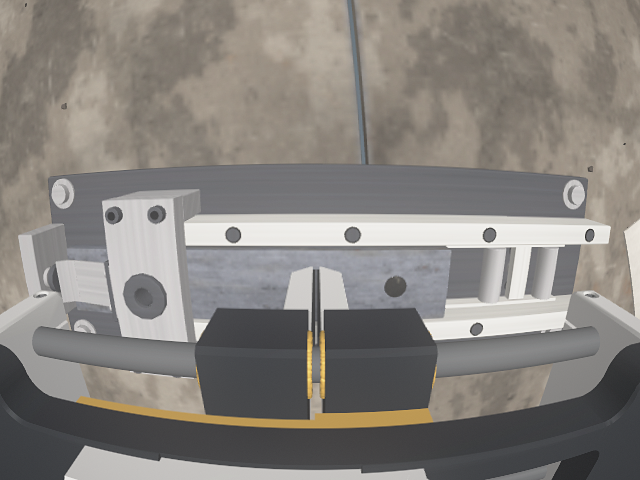

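The nose is about 10 mm short, under the leaf, and the stop is visible at x≈50. I'll creep on in 3 mm steps and watch the push force.

```bash
python3 -m pendant '[{"x":-0.1,"y":0,"z":0,"rx":0,"ry":0,"rz":0,"gripper":0},{"x":-0.1,"y":0,"z":0,"rx":0,"ry":0,"rz":0,"gripper":0},{"x":0,"y":0,"z":0,"rx":0,"ry":0,"rz":0,"gripper":0}]'
python3 rel.py
python3 -m pendant '[{"x":-0.08,"y":0,"z":0,"rx":0,"ry":0,"rz":0,"gripper":0},{"x":0,"y":0,"z":0,"rx":0,"ry":0,"rz":0,"gripper":0}]'
python3 rel.py
python3 -m pendant '[{"x":-0.08,"y":0,"z":0,"rx":0,"ry":0,"rz":0,"gripper":0},{"x":0,"y":0,"z":0,"rx":0,"ry":0,"rz":0,"gripper":0}]'
python3 rel.py
```

```text
time: 6.15
ee_pos: [0.553, -0.09, 0.0398]
ee_rot: [[-0.08, -0.997, 0.015], [-0.997, 0.08, -0.008], [0.007, -0.016, -1.0]]
wrist_force: [-3.6, -3.9, 37.0]
width: 0.0004
t 6.15 jig xy mm [1.6 8.8] z 39.8 F [-3.6 -3.9 37. ] w 0.0004
tool x yaw vs -jig y (deg) -0.09 tilt [ 0.0153 -0.0084]
time: 6.35
ee_pos: [0.5532, -0.0877, 0.0398]
ee_rot: [[-0.08, -0.997, 0.015], [-0.997, 0.08, -0.008], [0.007, -0.016, -1.0]]
wrist_force: [-3.3, -4.3, 36.7]
width: 0.0002
t 6.35 jig xy mm [ 1.6 11.1] z 39.8 F [-3.3 -4.3 36.7] w 0.0002
tool x yaw vs -jig y (deg) -0.09 tilt [ 0.0152 -0.0085]
time: 6.55
ee_pos: [0.5534, -0.0854, 0.0398]
ee_rot: [[-0.08, -0.997, 0.015], [-0.997, 0.08, -0.009], [0.007, -0.016, -1.0]]
wrist_force: [-4.1, -4.7, 36.0]
width: 0.0002
t 6.55 jig xy mm [ 1.7 13.4] z 39.8 F [-4.1 -4.7 36. ] w 0.0002
tool x yaw vs -jig y (deg) -0.09 tilt [ 0.0152 -0.0087]
```

Travel is now 122 mm and there's no clear stop force yet. Push on a little.

```bash
python3 -m pendant '[{"x":-0.05,"y":0,"z":0,"rx":0,"ry":0,"rz":0,"gripper":0},{"x":0,"y":0,"z":0,"rx":0,"ry":0,"rz":0,"gripper":0}]'
python3 rel.py
python3 -m pendant '[{"x":-0.07,"y":0,"z":0,"rx":0,"ry":0,"rz":0,"gripper":0},{"x":0,"y":0,"z":0,"rx":0,"ry":0,"rz":0,"gripper":0}]'
python3 rel.py
python3 - <<'E'
from h import *
import cv2
cv2.imwrite("pics/w5.png",cams.grab_frame("wrist")[:,:,::-1])
E
```

```text
time: 6.75
ee_pos: [0.5534, -0.0853, 0.0398]
ee_rot: [[-0.079, -0.997, 0.015], [-0.997, 0.078, -0.011], [0.01, -0.016, -1.0]]
wrist_force: [-4.4, -7.4, 35.3]
width: 0.0006
t 6.75 jig xy mm [ 1.6 13.5] z 39.8 F [-4.4 -7.4 35.3] w 0.0006
tool x yaw vs -jig y (deg) -0.02 tilt [ 0.0149 -0.0112]
time: 6.95
ee_pos: [0.5534, -0.0852, 0.0398]
ee_rot: [[-0.077, -0.997, 0.015], [-0.997, 0.077, -0.015], [0.014, -0.016, -1.0]]
wrist_force: [-5.7, -12.8, 34.9]
width: 0.0008
t 6.95 jig xy mm [ 1.6 13.6] z 39.8 F [ -5.7 -12.8  34.9] w 0.0008
tool x yaw vs -jig y (deg) 0.06 tilt [ 0.0146 -0.0148]
```

View pics/w5.png

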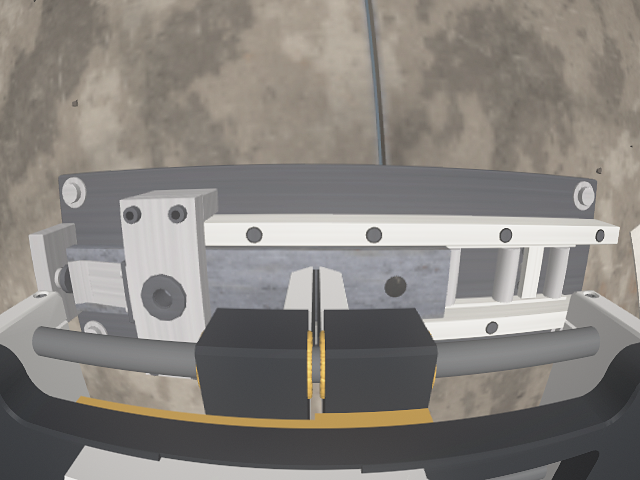

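The bar is hard against the stop: the TCP stays at 13.6 while the push force rises to 13 N. In the picture the nose touches the screw head at (68,278). I'll lift straight up while still biased forward.

```bash
python3 -m pendant '[{"x":0,"y":0,"z":-0.4,"rx":0,"ry":0,"rz":0,"gripper":0},{"x":0,"y":0,"z":-0.5,"rx":0,"ry":0,"rz":0,"gripper":0},{"x":0,"y":0,"z":-0.5,"rx":0,"ry":0,"rz":0,"gripper":0},{"x":0,"y":0,"z":-0.5,"rx":0,"ry":0,"rz":0,"gripper":0},{"x":0,"y":0,"z":0,"rx":0,"ry":0,"rz":0,"gripper":0}]'
python3 rel.py
python3 - <<'E'
from h import *
import cv2
cv2.imwrite("pics/w6.png",cams.grab_frame("wrist")[:,:,::-1])
E
```

```text
time: 7.5
ee_pos: [0.549, -0.0781, 0.091]
ee_rot: [[-0.081, -0.997, 0.005], [-0.997, 0.081, -0.001], [0.001, -0.005, -1.0]]
wrist_force: [0.9, 0.1, 0.8]
width: 0.0007
t 7.5 jig xy mm [-3.3 20.4] z 91.0 F [0.9 0.1 0.8] w 0.0007
tool x yaw vs -jig y (deg) -0.19 tilt [ 0.0049 -0.0012]
```

View pics/w6.png

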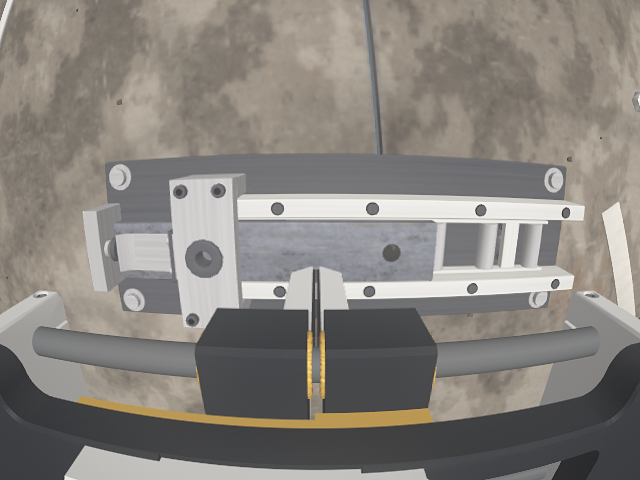

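```bash
python3 - <<'E'
from wj import *
for nm,p,z in(("rear",(434.5,250),.043),("h2",(391.5,253),.043),("rail end far",(583,213),.04),("rail near",(573,283),.04),("bush",(204,259),.061)):
    print(nm,WJ(p,z))
E
python3 -m pendant '[{"x":0,"y":0,"z":-1,"rx":0,"ry":0,"rz":0,"gripper":0},{"x":0.5,"y":0,"z":-1,"rx":0,"ry":0,"rz":0,"gripper":0},{"x":1,"y":1,"z":-0.5,"rx":0,"ry":0,"rz":0,"gripper":0},{"x":1,"y":1,"z":0,"rx":0,"ry":0,"rz":0,"gripper":0},{"x":1,"y":1,"z":0,"rx":0,"ry":0,"rz":0,"gripper":0}]'
python3 -m pendant '[{"x":1,"y":1,"z":0,"rx":0,"ry":0,"rz":0,"gripper":0},{"x":1,"y":1,"z":0,"rx":0,"ry":0,"rz":0,"gripper":0},{"x":1,"y":1,"z":0,"rx":0,"ry":0,"rz":0,"gripper":0},{"x":1,"y":0,"z":0,"rx":0,"ry":0,"rz":0,"gripper":0},{"x":0,"y":0,"z":0,"rx":0,"ry":0,"rz":0,"gripper":0}]'
python3 - <<'E'
from rel import *
import cv2
im=cams.grab_frame("top")[:,:,::-1]
cv2.imwrite("pics/t7.png",cv2.resize(im[220:285,225:365],(798,370),interpolation=cv2.INTER_CUBIC))
im=cams.grab_frame("side")[:,:,::-1]
cv2.imwrite("pics/s7.png",im)
E
```

```text
t 7.55 jig xy mm [-4.3 20.5] z 89.7 F [-0.3 -0.3  0.4] w 0.0005
tool x yaw vs -jig y (deg) -0.19 tilt [ 0.0025 -0.0006]
rear [ -0.6 -57.7]
h2 [ -2.3 -28.6]
rail end far [  25.8 -183. ]
rail near [ -30.5 -184.1]
bush [-0.7 87.5]
time: 8.05
ee_pos: [0.4479, -0.1756, 0.1633]
ee_rot: [[-0.08, -0.997, -0.0], [-0.997, 0.08, -0.0], [0.0, 0.0, -1.0]]
wrist_force: [-0.2, -0.6, -0.3]
width: 0.0003
time: 8.55
ee_pos: [0.3488, -0.2904, 0.1632]
ee_rot: [[-0.086, -0.996, -0.0], [-0.996, 0.086, -0.002], [0.002, -0.0, -1.0]]
wrist_force: [-0.2, 0.2, -0.1]
width: 0.0007
t 8.55 jig xy mm [-186.4 -206.9] z 163.2 F [-0.2  0.2 -0.1] w 0.0007
tool x yaw vs -jig y (deg) -0.43 tilt [-0.     -0.0015]
```

View pics/t7.png

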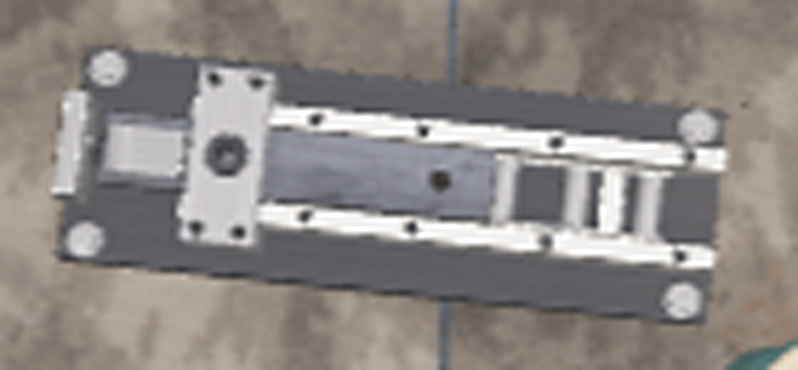

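View pics/s7.png

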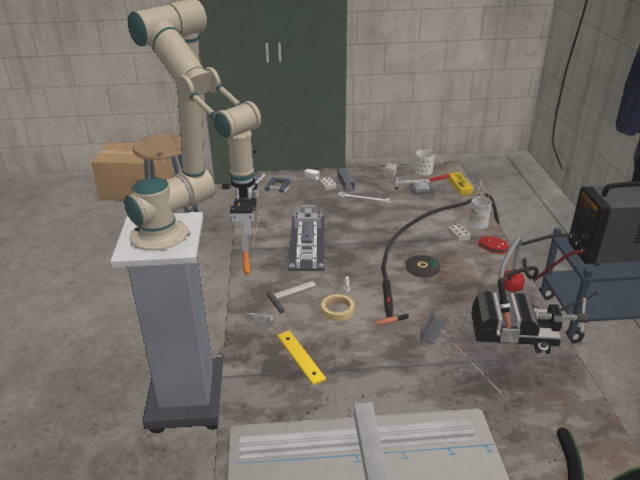

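```bash
python3 - <<'E'
from rel import *
f=lambda p:(p[0]/5.7+225-.4,p[1]/5.7+220-.4)
for nm,p in(("hole2",(440,180)),("rear",(491,183))):
    w=ray("top",f(p),.043)[:2]-o;print(nm,np.round([w@x*1e3,w@y*1e3],1))
E
```

```text
t 8.65 jig xy mm [-186.3 -203.5] z 162.9 F [-0.3 -0.2  0.3] w 0.0005
tool x yaw vs -jig y (deg) -0.28 tilt [-0.0009  0.0019]
hole2 [ -0.3 -27.8]
rear [  0.8 -56.3]
```

Rear hole at jig y -27.8 puts the nose at about 162, home. The arm is clear and at rest.

```bash
python3 -c "
from cell import job;print(job.close_job())"
```

```text
the job is handed in; nothing more can be done
None
```

The bar is loaded in the jig and the job was handed in at about 8.7 s. I pressed it fully down with the shut fingers (30–38 N) about 35 mm behind its middle. I then rolled it about 122 mm through the slot and under the leaf until it hit the stop, and let go straight up.

- **Home against the stop:** at the end the fingers stopped advancing while the push force rose to about 13 N. After release, the top view gives the nose at jig y ≈ 162 mm from the rear hole and 164 mm from the rear edge. The wrist view gives about 160 to 162 mm, so the views agree to a few millimetres.
- **Straight and under the leaf:** the bar looks straight in the jig, with the leaf lying on it.
- **Clear of everything:** the arm is well away from the jig with the wrist force near zero. The bystanders look unmoved in the side view.
- **Not measured directly:** I had no reading of the bed or leaf values, or of the clamp force. They are inferred from the pictures and fingertip height.
- **Disagreement:** before loading, the wrist and top views differed by about 3.5 mm along the jig. I allowed for it when choosing the press spot.

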